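Tilt a pile of batteries into a snug case under its lip and shut the cover

TASK

Pack the pile of four phone batteries into the snug case: first push the case's sliding cover fully open, then lift the whole pile in one grip. Tilt it so that the plain end (away from the tabs) goes in first under the lip of the case, lower the other end until all four lie flat in the well, let go, and push the cover fully shut over them. Leave the multimeter, the phone and the solder reel where they are.

Things in the scene. Friction and masses are not known exactly. Their poses are not given: they have to be found in the camera images.
- case_well (a point): Centre of the well floor of the grey storage case fixed to the bench; the floor is 10 mm above the bench. x runs along the well from the lip end (-x, to the right as the robot sees it) to the cover end (+x), z up. The well is 93 mm long (x), 41.5 mm wide (y). Side walls: outside width 60 mm, tops 25 mm above the well floor at the lip end, 22 mm at the cover end. At x = +46.5 mm two end posts, 14 mm high, gap between.
- case_lip (a point): Middle of the free edge of the aluminium lip, on its underside. The lip reaches 7 mm into the well from the end wall at x = -46.5 mm (edge at x = -39.5 mm in the well's frame); underside 25.5 mm, top 29.5 mm above the well floor. It leaves an opening 86 mm long, so the 88 mm batteries do not go in flat. Axes as the well.
- case_gap (a point): Middle of the finger gaps, 10 mm above the well floor's centre: both side walls are open from x = -30 to +30 mm, and there the floor is only a strip 30 mm wide, so fingertips can go down beside it almost to the bench and open sideways freely. Axes as the well.
- cover (a joint): Slide of the flat aluminium cover along the case's +x, in m: 0 = fully shut (covers x = +14 to +60 mm of the well's frame), 0.050 = fully open (x = +64 mm on, clear of the well). Stays where left, about 2 N moves it, stops at both ends. Underside 22.8 mm above the well floor: passes over the 20 mm pile only when that lies flat. Its guide rails reach x = +118 mm, 33 mm above the well floor.
- cover_fin (a point): Centre of the upright fin on the cover, by which it is pushed: 6 mm thick (x), 42 mm wide (y), standing from 27 to 57 mm above the well floor; moves with the cover (in the well's frame x = +42 mm when shut, +92 mm when open, y = 0). Axes as the well.
- cell_1_mid (a point): The lowest of the pile of four identical phone batteries: flat black slab 88 mm long (x) x 38 mm wide (y) x 5 mm thick, 50 g; this point is the centre of the slab. Its +x end carries a thin orange connector tab (about 13 mm, only for show, does not touch anything); the -x end is plain.
- cell_2_mid (a point): The second from below of the pile of four identical phone batteries: flat black slab 88 mm long (x) x 38 mm wide (y) x 5 mm thick, 50 g; this point is the centre of the slab. Its +x end carries a thin orange connector tab (about 13 mm, only for show, does not touch anything); the -x end is plain.
- cell_3_mid (a point): The third from below of the pile of four identical phone batteries: flat black slab 88 mm long (x) x 38 mm wide (y) x 5 mm thick, 50 g; this point is the centre of the slab. Its +x end carries a thin orange connector tab (about 13 mm, only for show, does not touch anything); the -x end is plain.
- cell_4_mid (a point): The top one of the pile of four identical phone batteries: flat black slab 88 mm long (x) x 38 mm wide (y) x 5 mm thick, 50 g; this point is the centre of the slab. Its +x end carries a thin orange connector tab (about 13 mm, only for show, does not touch anything); the -x end is plain.
- rest: Fixed raised rest under the pile, a plain bar 92 mm long (x), 28 mm wide (y), 10 mm high, narrower than the batteries so that fingertips can reach below the pile's underside on both sides; origin at the centre of its underside, on the bench. The pile of four is 20 mm thick, its underside 10 mm above the bench.
- multimeter: Bystander: hand multimeter 142 x 69 x 42 mm (x, y, z), origin at the centre of its underside.
- phone_1: Bystander: black smartphone 148 x 73 x 8 mm lying flat, origin at the centre of its underside.
- solder_reel: Bystander: reel of solder 60 mm across, 28 mm high, standing flat, origin at the centre of its underside.

How it is judged:
By the outcome, as a careful person would: the job done as asked, in the order asked, and still so for the second after the job is handed in, with the robot touching nothing.
It also fails if it takes over 64 s, if anything falls off the work surface, if the arm or the gripper's body presses on something with over 40 N, if the wrist force passes 120 N, or if a joint passes its speed limit or range.

ROBOT

A 6-joint arm with a two-finger parallel gripper is mounted at the origin on a cart in front of the work surface, level with it; the furniture and walls round the work are solid. World frame = base frame: x ahead of the robot, y to its left, z up, the work surface at z = 0. Lengths are in m, angles in rad, forces in N, time in s.
With the tool pointing down it reaches from about 0.3 to 0.875 m from the base axis. Payload 6.4 kg.
Tool frame: the origin (TCP) lies on the centre line of the jaws, within the pads' length; the fingertips stand 19 mm ahead of it and the grasp point (between the pads) is the TCP (ctrl.finger_overhang is the distance from the TCP to the fingertips, in m); z points along the fingers, y is the line along which they close (so a half turn about z gives the same grasp; the last joint's range is limited). The gripper opens to 88 mm and grips with 3 to 60 N. Pads are 18 mm wide; open, the fingers measure 123 mm over their backs; the gripper's body (75 mm by 187 mm) begins 45 mm behind the grasp point.
Start: joints at [-1.453, 0.181, 1.607, -0, 1.354, -0.206], TCP at [0.183, -0.545, 0.22] pointing down, gripper open.
Joint ranges: [-2.99, 2.99], [-0.89, 2.07], [0.3, 2.58], [-1.14, 4.28], [0, 2.63], [-3.12, 3.12]. Speed limits (rad/s): [2.57, 2.57, 3.01, 3.14, 3.14, 3.14].

INTERFACE

Orientations are given as a unit quaternion [x, y, z, w].
In Python, from station import ctrl gives the robot as it stands. The module is installed in compiled form; this text tells all that it offers.
- The arm moves only by the tool play_rows, never from a script. Its arguments are lists of equal length, an entry for each row: "xyz": the shift along the tool's x, y, z in mm, a list of three; "yaw": the turn about the tool's z in degrees. In form: {"xyz": [[x, y, z], ...], "yaw": [yaw, ...]}. A call has 1 to 12 rows; each row shifts and turns the commanded pose from where the row before left it, along the tool's axes as they then stand; what a row does not reach is not made up. A row lasts 1/10 s, in which the tool goes at most 50 mm and 8.59 degrees, less where a joint would pass 70% of its speed; a pose out of reach is approached as far as the arm can. A call is refused whole if a number of a shift passes 50 or a number of a turn 8.59, either way. A call with a gripper value outside its range is refused whole. "jaw" is the finger opening in mm, from 0 to 88.1, set as the call begins (left out, the last holds). The fingers move at their own pace and stop on an object; the grip force is fixed at half the most. Time passes only in rows, so rows that do not move let the fingers close. It gives the time, the measured TCP pose, the force, the opening and the grip force at its end, in the units of the state.
- ctrl.read_state(): the state, without advancing time (a new reading comes with each control period).
- ctrl.grab_frame(name): name is "scene" or "top"; returns (picture, depth): 384x512x3 uint8, red, green, blue; 384x512 float32, m along the optical axis (not along the pixel's ray), 0 where there is no reading.
- ctrl.get_calibration(name): a dict with "K" (3x3 intrinsics, pixels), "world_from_camera" (4x4, takes a point from camera to world coordinates). Camera axes: x right, y down, z forward; pixel columns grow to the right and rows downward; lengths in m; the calibration is good to about 2 mm. A picture is of the moment at which its call begins. get_calibration takes no time and is no camera call.
- ctrl.close_job(): hands the job in; it is judged then, once.
Trained networks look in the newest picture that a camera, given by its name, has taken for a name from the list of things; names that differ only in an ending like _2 or _b are one class to them, and where a whole thing is asked for, a point or a joint stands for the part that bears it (a point fixed in the world has none). Each returns a list of dicts, best first, with "p" (0 to 1); they miss things now and then, are a little off and sometimes report something else, mostly with a low value. They report only what shows in the picture. A call takes as long as a camera call.
- ctrl.recognise(target, camera): "rect" ([left, top, width, height] in pixels, round what is visible of it).
- ctrl.masks_of(target, camera): "mask" (384x512 bool, what is visible of it) and "rect" ([left, top, width, height] in pixels, round what is visible of it).
- ctrl.spot_point(target, camera): "uv" ([column, row] in pixels: a listed point, or the origin of a listed thing).
The state is a dict: "time_s": time; "joint_pos": joint angles; "qvel": joint speeds; "joint_efforts": joint torques, N m; "ee_pos": TCP position; "tool_rot": TCP orientation; "ft_force": force on the tool from outside, world axes, zero at the start; "wrist_torque": the same for the moment, N m; "grip_width": finger opening in m; "grasp_force": force on a finger pad.
Only numpy, scipy, OpenCV 4.12 (cv2) and the standard library are available. Lean on these libraries where they do the work, as an engineer would, in place of code of your own. Each camera call takes 0.05 s, during which the arm holds its last target. There are 200 camera calls.

## Working session

There is one attempt and no reset: what is moved stays moved. The work goes in short steps, Python scripts to look and compute and a tool call to move; the robot and the scene stay as the last step left them, time stands still between calls to the robot, and variables do not carry over. Pictures are saved under pics/ and viewed, at most 10 in all, crops included, and the job is handed in when it is done.

Besides the shell and the picture viewer there is one more tool, called after "Call:" as a command line: name --pt "numbers of a row" for each row, then --argument value for the rest. play_rows: Moves the arm, as the interface text tells. Its arguments: {"type":"object","properties":{"xyz":{"type":"array","items":{"type":"array","items":{"type":"number"}}},"yaw":{"type":"array","items":{"type":"number"}},"jaw":{"type":"number"}},"required":["xyz","yaw"]}

```bash
mkdir -p pics
cat > h.py <<'E'
import numpy as np, cv2
from station import ctrl
def proj(cam,uv,z=None,depth=None):
    c=ctrl.get_calibration(cam);K=np.array(c['K']);T=np.array(c['world_from_camera'])
    d=T[:3,:3]@(np.linalg.inv(K)@np.array([uv[0],uv[1],1.]))
    s=(z-T[2,3])/d[2] if z is not None else depth
    return T[:3,3]+s*d
def cloud(cam,depth):
    c=ctrl.get_calibration(cam);K=np.array(c['K']);T=np.array(c['world_from_camera'])
    v,u=np.mgrid[:384,:512]
    P=np.stack([(u-K[0,2])/K[0,0]*depth,(v-K[1,2])/K[1,1]*depth,depth],-1)
    return P@T[:3,:3].T+T[:3,3]
E
python3 - <<'E'
from h import *
s=ctrl.read_state();print(s['time_s'],s['ee_pos'],s['tool_rot'],s['joint_pos'])
for cam in('top','scene'):
    im,d=ctrl.grab_frame(cam);cv2.imwrite(f'pics/{cam}0.png',im[:,:,::-1])
    np.save(f'pics/{cam}d.npy',d)
    P=cloud(cam,d)
    print(cam,np.array(ctrl.get_calibration(cam)['world_from_camera'])[:3,3])
    for t in ['case_well','case_lip','case_gap','cover_fin','cell_4_mid','rest','multimeter','phone_1','solder_reel']:
        r=ctrl.spot_point(t,cam)
        for q in r[:2]:
            u,v=q['uv'];print(t,round(q['p'],2),np.round(q['uv'],1),P[int(np.clip(v,0,383)),int(np.clip(u,0,511))].round(4))
print(ctrl.read_state()['time_s'])
E
```

```text
0.0 [ 0.18289078 -0.54455107  0.219516  ] [ 9.86923806e-01  1.61185191e-01  3.52451133e-05 -8.57017697e-04] [-1.45330707e+00  1.81539412e-01  1.60799780e+00 -5.79723229e-06
  1.35377092e+00 -2.06292470e-01]
top [0.45326257 0.03785131 1.46937787]
case_well 0.57 [208.6 198.2] [0.5613 0.1516 0.0105]
case_lip 0.73 [222.1 202.5] [0.5488 0.108  0.0145]
case_lip 0.24 [207.6 203.3] [0.5461 0.1548 0.0068]
case_gap 0.97 [209.5 198.1] [0.5614 0.1485 0.01  ]
case_gap 0.6 [363.3 197.1] [ 0.5664 -0.3311  0.0079]
cover_fin 0.48 [194.1 193.5] [0.5734 0.1909 0.0489]
rest 0.68 [275.3 145.8] [ 0.726  -0.0554  0.0251]
multimeter 0.76 [123.2 202.5] [0.5461 0.4057 0.039 ]
phone_1 0.78 [365.3 196.6] [ 0.5696 -0.3375  0.0078]
phone_1 0.54 [125.7 202.9] [0.5457 0.398  0.0458]
solder_reel 0.72 [274.4 148.9] [ 0.7159 -0.0521  0.0284]
scene [0.01585098 0.68018379 1.09728434]
case_well 0.81 [238.1 234.4] [0.5531 0.1466 0.0114]
case_lip 0.61 [237.1 234.7] [0.5543 0.1495 0.0132]
case_lip 0.58 [252.1 222.4] [0.5382 0.1036 0.0402]
case_gap 0.61 [237.4 234.6] [0.5543 0.1495 0.0132]
cover_fin 0.48 [221.3 235. ] [0.5678 0.1985 0.0469]
cell_4_mid 0.74 [322.8 177.2] [ 0.4999 -0.1779  0.0309]
cell_4_mid 0.58 [321.7 176.7] [ 0.5047 -0.1792  0.0309]
multimeter 0.71 [170.9 301.2] [0.5269 0.4228 0.0328]
phone_1 0.65 [334.5 146. ] [ 0.5666 -0.3388  0.0061]
solder_reel 0.58 [245.8 168.1] [ 0.706  -0.0465  0.0256]
1.0
```

Run:
```python
from h import *
im=cv2.imread('pics/top0.png')
cv2.imwrite('pics/topz.png',cv2.resize(im[140:270,80:400],None,fx=2.5,fy=2.5,interpolation=cv2.INTER_CUBIC))
im=cv2.imread('pics/scene0.png')
cv2.imwrite('pics/scz.png',cv2.resize(im[130:290,160:370],None,fx=3.7,fy=3.7,interpolation=cv2.INTER_CUBIC))
# heights
for cam in('top','scene'):
    P=cloud(cam,np.load(f'pics/{cam}d.npy')).reshape(-1,3)
    def rect(lo,hi,zl,zh,n):
        m=((P[:,:2]>lo)&(P[:,:2]<hi)).all(1)&(P[:,2]>zl)&(P[:,2]<zh);Q=P[m]
        if len(Q)<6:print(cam,n,'few');return
        r=cv2.minAreaRect((Q[:,:2]*1000).astype(np.float32));print(cam,n,len(Q),np.round(r[0],1),np.round(r[1],1),round(r[2],1),'med',np.median(Q,0).round(4))
    rect([.42,-.27],[.6,-.08],.022,.04,'pile')
    rect([.45,.03],[.68,.32],.05,.1,'fin')
    rect([.45,.03],[.68,.32],.015,.1,'case')
    rect([.45,.03],[.68,.13],.036,.042,'lip')
    rect([.45,.03],[.68,.32],.028,.040,'walls')
```

```text
top pile 362 [ 504.5 -176.2] [100.9  38.6] 76.1 med [ 0.503  -0.1803  0.0281]
top fin 38 [577.5 217.7] [58.8 55.4] 61.7 med [0.5736 0.1937 0.0648]
top case 525 [567.1 175.1] [170.4  59.8] 71.6 med [0.5658 0.1887 0.0381]
top lip 68 [542.8 103.9] [19.  58.7] 71.1 med [0.5411 0.1009 0.0387]
top walls 307 [566. 175.] [169.6  59.8] 72.4 med [0.5655 0.1802 0.0363]
scene pile 296 [ 502.5 -175.6] [102.7  43.3] 76.0 med [ 0.5003 -0.1767  0.0297]
scene fin 53 [570.9 195.6] [ 7.1 41.7] 71.3 med [0.5697 0.1973 0.0637]
scene case 814 [564.1 177.2] [171.2  64.3] 71.1 med [0.5616 0.2013 0.0379]
scene lip 69 [540.6 105.6] [22.  61.1] 73.3 med [0.5388 0.1035 0.0398]
scene walls 353 [563.6 177. ] [170.8  62.2] 71.8 med [0.5627 0.2003 0.0366]
```

View pics/topz.png

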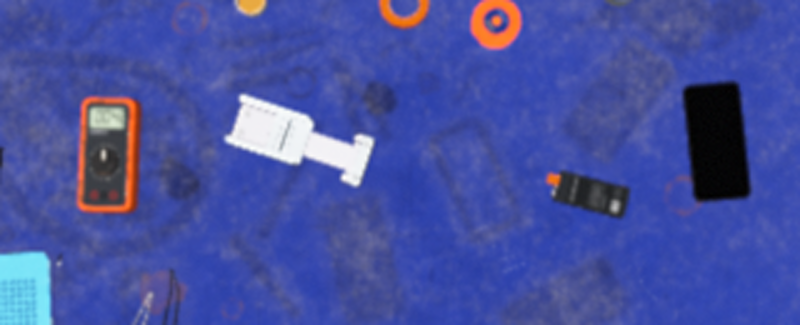

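View pics/scz.png

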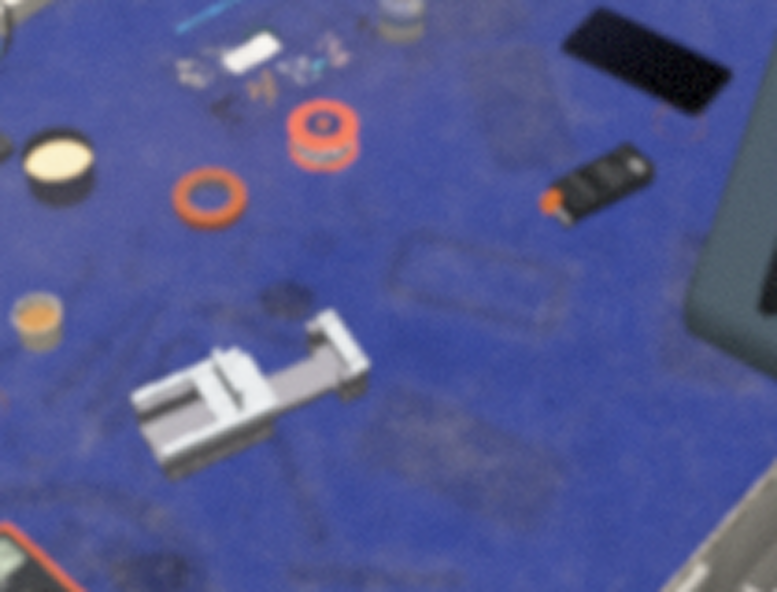

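The top view shows the case at (300,140) with its lip end on the right, and the cover already about 10 mm open. The pile is at (590,195) with its tab on the left, the phone at (717,140), and the multimeter at (107,155). The scene view agrees: the fin is at (232,370) and the lip at (340,345).

Case axis is about 71.7°, the well is at about (0.555, 0.145), and the pile is at about (0.502, -0.182) at 76°. I'll move to the fin first.

Call:
play_rows --pt "0 0 0" --pt "0 0 0" --pt "0 0 0" --pt "0 0 0" --pt "0 0 0" --pt "0 0 0" --pt "0 0 0" --pt "49 8.6 0" --pt "49 8.6 0" --pt "49 8.6 0" --pt "49 8.6 0" --pt "49 8.6 0" --yaw '[-7.6,-7.6,-7.6,-7.6,-7.6,-7.6,-7.6,0,0,0,0,0]' --jaw 0

```text
time_s: 2.2
ee_pos: [0.301, -0.3242, 0.2205]
tool_rot: [0.811, 0.586, 0.0, 0.0]
ft_force: [0.4, -0.4, 0.0]
grip_width: 0.0004
grasp_force: 0.0
```

Call:
play_rows --pt "49 8.6 0" --pt "49 8.6 0" --pt "49 8.6 0" --pt "49 8.6 0" --pt "49 8.6 0" --pt "49 8.6 0" --pt "49 8.6 0" --pt "49 8.6 20" --pt "49 8.6 20" --pt "49 8.6 20" --pt "0 0 0" --pt "0 0 0" --yaw '[0,0,0,0,0,0,0,0,0,0,0,0]'

```text
time_s: 3.4
ee_pos: [0.5304, 0.1045, 0.1636]
tool_rot: [0.81, 0.587, -0.001, -0.001]
ft_force: [0.2, 0.5, 0.3]
grip_width: 0.0005
grasp_force: 0.0
```

```bash
cat >> h.py <<'E'
from scipy.spatial.transform import Rotation as R
WELL=np.array([.5553,.1450,.010]);ANG=71.7
def cf(p,ang=None,o=None):
    a=np.radians(ANG if ang is None else ang);c,s=np.cos(a),np.sin(a);d=np.asarray(p)-(WELL if o is None else o)
    return np.stack([d[...,0]*c+d[...,1]*s,-d[...,0]*s+d[...,1]*c,d[...,2]],-1)*1000
def fromcf(q):
    a=np.radians(ANG);c,s=np.cos(a),np.sin(a);q=np.asarray(q)/1000
    return WELL+[q[0]*c-q[1]*s,q[0]*s+q[1]*c,q[2]]
def delta(target,ang):
    s=ctrl.read_state();M=R.from_quat(s['tool_rot']).as_matrix();p=np.array(s['ee_pos'])
    a=np.degrees(np.arctan2(M[1,0],M[0,0]))
    print('t',s['time_s'],'ee',p.round(4),'ang',a.round(2),'F',np.round(s['ft_force'],1),'w',round(s['grip_width'],4),'gf',round(s['grasp_force'],1))
    print('case frame ee',cf(p).round(1),'d tool',(M.T@(np.asarray(target)-p)*1000).round(1),'yaw cmd',round(a-ang,2))
E
python3 -c "
from h import *
delta(fromcf([25,0,58]),ANG)"
```

```text
t 3.4 ee [0.5304 0.1045 0.1636] ang 71.9 F [0.2 0.5 0.3] w 0.0005 gf 0.0
case frame ee [-46.3  11.  153.6] d tool [71.4 11.4 95.5] yaw cmd 0.2
```

Call:
play_rows --pt "36 6 30" --pt "35 5 30" --pt "0 0 25" --pt "0 0 10" --pt "0 0 0" --pt "5 0 0" --pt "10 0 0" --pt "10 0 0" --pt "10 0 0" --pt "8 0 0" --pt "6 0 0" --pt "0 0 0" --yaw '[0,0,0,0,0,0,0,0,0,0,0,0]'

```text
time_s: 4.6
ee_pos: [0.579, 0.2152, 0.0694]
tool_rot: [0.81, 0.587, 0.0, -0.0]
ft_force: [-0.7, -0.1, -0.3]
grip_width: 0.0005
grasp_force: 0.0
```

Call:
play_rows --pt "2 0 0" --pt "2 0 0" --pt "0 0 0" --yaw '[0,0,0]'

```text
time_s: 4.9
ee_pos: [0.5802, 0.2179, 0.0695]
tool_rot: [0.81, 0.586, -0.0, 0.0]
ft_force: [0.7, -0.1, 0.2]
grip_width: 0.0007
grasp_force: 0.0
```

```bash
python3 -c "
from h import *
delta(fromcf([80,0,58]),ANG)
for cam in('top','scene'):
    im,d=ctrl.grab_frame(cam)
    for q in ctrl.spot_point('cover_fin',cam)[:1]: print(cam,q['p'],cf(proj(cam,q['uv'],z=.052)).round(1))
"
```

```text
t 4.9 ee [0.5802 0.2179 0.0695] ang 71.75 F [ 0.7 -0.1  0.2] w 0.0007 gf 0.0
case frame ee [77.1 -0.7 59.5] d tool [ 2.9 -0.7  1.5] yaw cmd 0.05
scene 0.4 [59.4 -5.6 42. ]
```

Call:
play_rows --pt "2 0 0" --pt "2 0 0" --pt "1 0 0" --yaw '[0,0,0]'

```text
time_s: 5.4
ee_pos: [0.5818, 0.2229, 0.0695]
tool_rot: [0.81, 0.586, 0.0, 0.0]
ft_force: [-0.5, 0.1, -0.5]
grip_width: 0.0008
grasp_force: 0.0
```

```bash
python3 -c "
from h import *
delta(fromcf([80,0,58]),ANG)
im,d=ctrl.grab_frame('scene');cv2.imwrite('pics/s2.png',cv2.resize(im[170:300,150:330,::-1],None,fx=4,fy=4,interpolation=cv2.INTER_CUBIC))
P=cf(cloud('scene',d)).reshape(-1,3)
m=(abs(P[:,1])<30)&(P[:,2]>40)&(P[:,2]<57)&(P[:,0]>30)&(P[:,0]<130);print(np.percentile(P[m],[2,50,98],axis=0).round(1))
"
```

```text
t 5.4 ee [0.5818 0.2229 0.0695] ang 71.76 F [-0.5  0.1 -0.5] w 0.0008 gf 0.0
case frame ee [82.3 -0.7 59.5] d tool [-2.3 -0.7  1.5] yaw cmd 0.06
[[52.9 20.  40.2]
 [52.9 20.  40.2]
 [52.9 20.  40.2]]
```

View pics/s2.png

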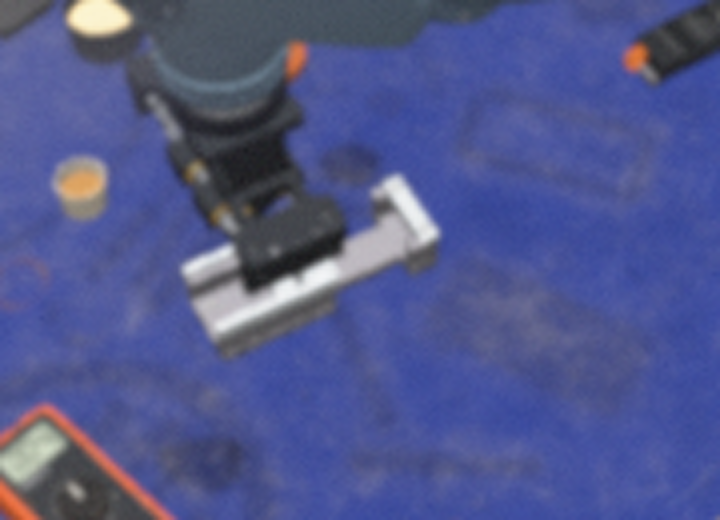

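Call:
play_rows --pt "1 0 0" --pt "1 0 0" --pt "1 0 0" --yaw '[0,0,0]'

```text
time_s: 5.75
ee_pos: [0.5827, 0.2256, 0.0695]
tool_rot: [0.81, 0.586, 0.0, 0.0]
ft_force: [-0.1, 0.2, -0.5]
grip_width: 0.0006
grasp_force: 0.0
```

Call:
play_rows --pt "1 0 0" --pt "1 0 0" --yaw '[0,0]'

```text
time_s: 5.95
ee_pos: [0.5833, 0.2275, 0.0695]
tool_rot: [0.81, 0.586, 0.0, 0.0]
ft_force: [-0.4, 0.1, 0.2]
grip_width: 0.0003
grasp_force: 0.0
```

Call:
play_rows --pt "-5 0 0" --pt "0 0 -30" --pt "0 0 -30" --pt "-45 5 0" --pt "-45 5 0" --pt "-45 5 0" --pt "-45 6 0" --pt "-45 6 0" --pt "-45 6 0" --pt "-45 6 0" --pt "-45 6 0" --pt "-49 6 0" --yaw '[0,0,0,0,0,0,0,0,-1.1,-1.1,-1.1,-1]' --jaw 80

```text
time_s: 7.15
ee_pos: [0.5066, -0.1843, 0.1297]
tool_rot: [0.787, 0.616, 0.0, 0.0]
ft_force: [0.7, -0.5, 0.3]
grip_width: 0.0798
grasp_force: 0.0
```

```bash
python3 -c "
from h import *
delta([.502,-.182,.027],76)
for cam in('top','scene'):
    im,d=ctrl.grab_frame(cam);cv2.imwrite(f'pics/{cam}3.png',im[:,:,::-1]);np.save(f'pics/{cam}3d.npy',d)
    P=cf(cloud(cam,d)).reshape(-1,3)
    m=(abs(P[:,1])<30)&(P[:,2]>42)&(P[:,2]<60)&(P[:,0]>10)&(P[:,0]<130);print(cam,m.sum(),np.percentile(P[m],[5,50,95],axis=0).round(1))
    m=(abs(P[:,1])<38)&(P[:,2]>18)&(P[:,2]<60)&(P[:,0]>-70)&(P[:,0]<130);Q=P[m];r=cv2.minAreaRect(Q[:,:2].astype(np.float32));print(np.round(r[0],1),np.round(r[1],1),r[2],Q.min(0),Q.max(0))
    r=ctrl.spot_point('case_gap',cam)
    for q in r[:1]:print(q['p'],cf(proj(cam,q['uv'],z=.02)).round(1))
"
```

```text
t 7.15 ee [ 0.5066 -0.1843  0.1297] ang 76.11 F [ 0.7 -0.5  0.3] w 0.0798 gf 0.0
case frame ee [-327.9  -57.2  119.7] d tool [  1.1  -5.1 102.7] yaw cmd 0.11
top 35 [[ 48.4 -21.5  46.1]
 [ 51.5  -2.8  55.1]
 [ 55.   16.4  59.1]]
[32.7 -1.8] [ 59.3 170.9] 89.77046966552734 [-52.66441548 -31.17010123  18.0179781 ] [118.21621075  28.17700464  59.83237904]
0.57 [ 2.1  7.1 10. ]
scene 38 [[ 50.6 -17.1  45.8]
 [ 54.1   1.2  55.1]
 [ 55.8  21.6  59.1]]
[33.3  1.1] [171.4  64.5] 0.4336472451686859 [-52.53945675 -30.91242826  18.00857587] [118.74405427  33.69067936  59.84182508]
```

```bash
python3 -c "
import cv2,numpy as np
a=cv2.imread('pics/scene3.png')[200:270,185:275];b=cv2.imread('pics/scene0.png')[200:270,185:275]
cv2.imwrite('pics/c3.png',np.hstack([cv2.resize(x,None,fx=4.4,fy=4.4,interpolation=cv2.INTER_CUBIC) for x in(b,a)]))"
```

```text
(no output)
```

View pics/c3.png

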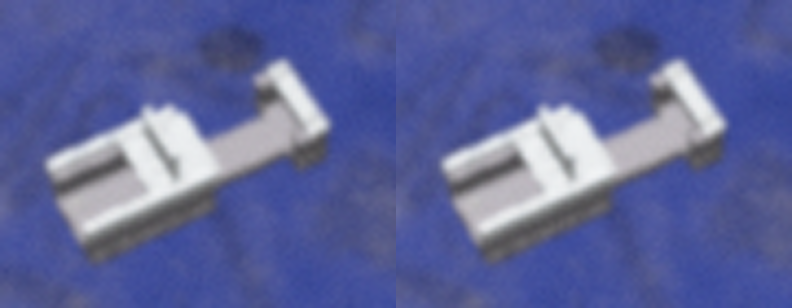

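```bash
python3 -c "
from h import *
print(ctrl.finger_overhang)
p=np.array([.5066,-.1843,0])
for cam in('top','scene'):
    P=cf(cloud(cam,np.load(f'pics/{cam}3d.npy')),76.1,p).reshape(-1,3)
    m=(abs(P[:,0])<60)&(abs(P[:,1])<110)&(P[:,2]>40)&(P[:,2]<200)
    Q=P[m]
    for z in range(40,200,15):
        q=Q[(Q[:,2]>=z)&(Q[:,2]<z+15)]
        if len(q):print(cam,z,len(q),q.min(0).round(),q.max(0).round())
"
```

```text
0.019
top 190 2 [ -3.  42. 191.] [ -0.  43. 191.]
scene 145 38 [-14. -54. 147.] [  7.  53. 160.]
scene 160 55 [-10. -53. 160.] [  9.  56. 175.]
scene 175 42 [-12. -57. 175.] [  8.  57. 189.]
scene 190 24 [-11. -60. 190.] [  9.  56. 200.]
```

```bash
python3 -c "
from h import *
im=cv2.imread('pics/scene3.png').copy()
c=ctrl.get_calibration('scene');K=np.array(c['K']);Ti=np.linalg.inv(np.array(c['world_from_camera']))
a=np.radians(76.11);l=np.array([-np.sin(a),np.cos(a),0])
x0,y0=270,80
z=im[y0:y0+130,x0:x0+130];z=cv2.resize(z,None,fx=4.6,fy=4.6,interpolation=cv2.INTER_CUBIC)
for h,col in((.1297,(0,0,255)),(.1107,(0,255,0)),(.03,(255,255,0))):
  for s in(-.04,0,.04):
    p=np.r_[.5066,-.1843,h]+s*l
    q=K@(Ti[:3,:3]@p+Ti[:3,3]);q=(q[:2]/q[2]-[x0,y0])*4.6;cv2.circle(z,(int(q[0]),int(q[1])),4,col,-1)
cv2.imwrite('pics/g3.png',z)"
```

```text
(no output)
```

View pics/g3.png

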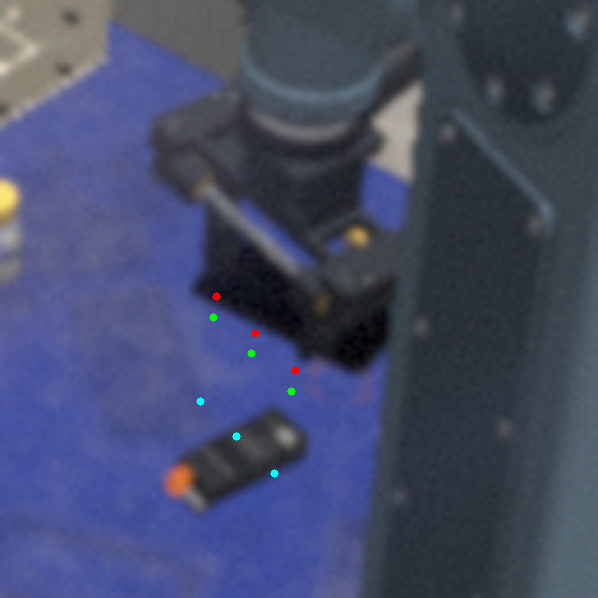

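```bash
python3 -c "
from h import *
p=np.array([.5066,-.1843,0])
P=cf(cloud('scene',np.load('pics/scene3d.npy')),76.1,p)
d=np.load('pics/scene3d.npy')
for zx,zy in((350,358),(370,340),(330,340),(310,350),(215,285),(210,240),(260,305),(300,330),(320,305),(205,185),(360,240)):
    u,v=round(270+zx/4.6),round(80+zy/4.6);print(zx,zy,d[v,u].round(3),P[v,u].round(0))
"
```

```text
350 358 1.508 [-125.  -24.   15.]
370 340 1.532 [-155.  -36.    7.]
330 340 1.319 [-14.  51. 158.]
310 350 1.306 [  7.  53. 164.]
215 285 1.564 [ -97. -140.    9.]
210 240 1.346 [  7. -45. 180.]
260 305 1.551 [-113. -106.   10.]
300 330 1.309 [  6.  41. 169.]
320 305 1.228 [ 32.  78. 237.]
205 185 1.304 [ 17. -46. 230.]
360 240 1.235 [ -6.  62. 255.]
```

The picture shows the visible fingertips ending near (305,355), about 17 mm above the reported TCP level; the black area behind them is the phone. That explains why the fingers passed over the fin. I'll find the true tip height by contact over the pile, going down slowly.

Call:
play_rows --pt "1 -5 0" --pt "0 0 40" --pt "0 0 40" --pt "0 0 15" --pt "0 0 8" --pt "0 0 5" --pt "0 0 0" --yaw '[0,0,0,0,0,0,0]'

```text
time_s: 8.05
ee_pos: [0.5035, -0.1804, 0.0222]
tool_rot: [0.788, 0.616, 0.0, 0.001]
ft_force: [-0.1, -0.5, 1.0]
grip_width: 0.0801
grasp_force: 0.0
```

```bash
python3 -c "
from h import *
delta([.502,-.182,-.009],76)
im,d=ctrl.grab_frame('scene')
x0,y0=270,100
z=cv2.resize(im[y0:y0+110,x0:x0+130,::-1],None,fx=4.6,fy=4.6,interpolation=cv2.INTER_CUBIC);cv2.imwrite('pics/g4.png',z)
P=cf(cloud('scene',d),76.1,np.array([.502,-.182,0])).reshape(-1,3)
for lo,hi in((-65,-35),(35,65)):
    m=(abs(P[:,0])<30)&(P[:,1]>lo)&(P[:,1]<hi)&(P[:,2]>12)&(P[:,2]<80);Q=P[m]
    for a in range(12,80,8):
        q=Q[(Q[:,2]>=a)&(Q[:,2]<a+8)]
        if len(q):print(lo,a,len(q),np.median(q,0).round(),q.min(0).round(),q.max(0).round())
"
```

```text
t 8.05 ee [ 0.5035 -0.1804  0.0222] ang 76.09 F [-0.1 -0.5  1. ] w 0.0801 gf 0.0
case frame ee [-325.2  -53.    12.2] d tool [-1.9 -1.1 31.2] yaw cmd 0.09
-65 36 2 [  7. -44.  42.] [  4. -45.  41.] [ 11. -43.  43.]
-65 44 16 [  9. -45.  47.] [ -9. -54.  45.] [ 13. -40.  51.]
-65 52 12 [  9. -44.  55.] [ -8. -54.  52.] [ 13. -39.  58.]
-65 60 17 [  9. -45.  64.] [ -5. -55.  61.] [ 17. -39.  67.]
-65 68 12 [  9. -47.  72.] [ -5. -57.  68.] [ 15. -42.  76.]
-65 76 6 [ 12. -46.  79.] [  9. -54.  77.] [ 14. -41.  80.]
35 36 1 [11. 44. 41.] [11. 44. 41.] [11. 44. 41.]
35 44 10 [10. 50. 48.] [-4. 38. 44.] [13. 53. 52.]
35 52 10 [12. 51. 56.] [ 5. 41. 54.] [15. 54. 59.]
35 60 9 [12. 47. 65.] [ 9. 40. 60.] [13. 55. 67.]
35 68 4 [12. 48. 73.] [11. 43. 71.] [13. 53. 74.]
```

View pics/g4.png

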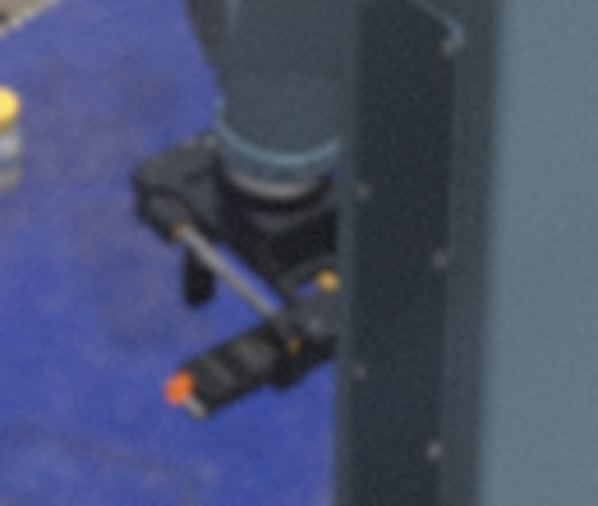

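The picture shows fingers either side of the pile, with tips near (195,300) and (285,385). Depth puts them at z of about 42 mm with the TCP at 22 mm, so the tips are about 20 mm above the reported TCP. I'll lower with that offset.

Call:
play_rows --pt "-2 -1 8" --pt "0 0 8" --pt "0 0 6" --pt "0 0 4" --pt "0 0 3" --pt "0 0 0" --yaw '[0,0,0,0,0,0]'

```text
time_s: 8.7
ee_pos: [0.5011, -0.1819, -0.0081]
tool_rot: [0.788, 0.616, -0.0, -0.0]
ft_force: [-0.7, 0.6, 0.0]
grip_width: 0.0801
grasp_force: 0.0
```

Call:
play_rows --pt "0 0 2" --pt "0 0 2" --pt "0 0 1" --pt "0 0 0" --yaw '[0,0,0,0]'

```text
time_s: 9.1
ee_pos: [0.5013, -0.1821, -0.0126]
tool_rot: [0.788, 0.616, -0.0, -0.0]
ft_force: [0.6, 0.6, 0.8]
grip_width: 0.0796
grasp_force: 0.0
```

Call:
play_rows --pt "0 0 2" --pt "0 0 1" --pt "0 0 1" --pt "0 0 0" --yaw '[0,0,0,0]'

```text
time_s: 9.5
ee_pos: [0.5013, -0.182, -0.0167]
tool_rot: [0.788, 0.616, -0.0, -0.0]
ft_force: [0.2, -0.8, -0.3]
grip_width: 0.08
grasp_force: 0.0
```

Call:
play_rows --pt "0 0 1" --pt "0 0 1" --pt "0 0 0" --yaw '[0,0,0]'

```text
time_s: 9.8
ee_pos: [0.5015, -0.1822, -0.0179]
tool_rot: [0.788, 0.616, -0.0, 0.0]
ft_force: [-2.6, 0.7, 7.0]
grip_width: 0.0798
grasp_force: 3.6
```

Call:
play_rows --pt "0 0 1" --pt "0 0 1" --pt "0 0 0" --yaw '[0,0,0]'

```text
time_s: 10.1
ee_pos: [0.5016, -0.1822, -0.018]
tool_rot: [0.788, 0.616, -0.0, -0.0]
ft_force: [-11.6, 5.4, 27.9]
grip_width: 0.0801
grasp_force: 14.1
```

Contact came at TCP z ≈ -17.8 mm, so the tip height is TCP z + 18 mm. The cover has to be opened before the pile is lifted, so I'm going back to it.

Call:
play_rows --pt "0 0 -15" --pt "0 0 -30" --pt "0 0 -40" --pt "0 0 -35" --yaw '[0,0,0,0]'

```text
time_s: 10.5
ee_pos: [0.5014, -0.1821, 0.1012]
tool_rot: [0.788, 0.616, 0.0, 0.0]
ft_force: [1.6, -0.3, 0.1]
grip_width: 0.0801
grasp_force: 0.0
```

Call:
play_rows --pt "44.4 -3 0" --pt "44.4 -3 0" --pt "44.4 -3 0" --pt "44.4 -3 0" --pt "44.4 -3 0" --pt "44.4 -3 0" --pt "44.4 -3 0" --pt "44.4 -3 0" --pt "0 0 0" --yaw '[0,0,0,0,0,0,0,0,4.4]' --jaw 0

```text
time_s: 11.4
ee_pos: [0.564, 0.1734, 0.0999]
tool_rot: [0.81, 0.587, 0.001, -0.0]
ft_force: [-0.9, -0.9, 0.2]
grip_width: 0.0101
grasp_force: 0.0
```

```bash
sed -i "s/^def delta/TIP=.0178\ndef delta/" h.py && python3 -c "
from h import *
delta(fromcf([25,0,21]),ANG)"
```

```text
t 11.4 ee [0.564  0.1734 0.0999] ang 71.89 F [-0.9 -0.9  0.2] w 0.0101 gf 0.0
case frame ee [29.7  0.7 89.9] d tool [-4.8  0.6 68.9] yaw cmd 0.19
```

Call:
play_rows --pt "-3 0 30" --pt "0 0 25" --pt "0 0 13" --pt "0 0 0" --pt "6 0 0" --pt "8 0 0" --pt "8 0 0" --pt "8 0 0" --pt "7 0 0" --pt "0 0 0" --yaw '[0,0,0,0,0,0,0,0,0,0]'

```text
time_s: 12.4
ee_pos: [0.5748, 0.2018, 0.0318]
tool_rot: [0.811, 0.586, 0.0, 0.0]
ft_force: [-0.7, 0.3, -0.5]
grip_width: 0.0005
grasp_force: 0.0
```

Call:
play_rows --pt "6 0 0" --pt "5 0 0" --pt "2 0 0" --pt "0 0 0" --yaw '[0,0,0,0]'

```text
time_s: 12.8
ee_pos: [0.5785, 0.2134, 0.0313]
tool_rot: [0.811, 0.585, 0.0, -0.0]
ft_force: [-0.3, -0.5, 0.5]
grip_width: 0.0007
grasp_force: 0.0
```

Call:
play_rows --pt "2 0 0" --pt "1 0 0" --pt "0 0 0" --yaw '[0,0,0]'

```text
time_s: 13.1
ee_pos: [0.5794, 0.2159, 0.0313]
tool_rot: [0.811, 0.585, -0.0, -0.0]
ft_force: [0.1, 0.1, 0.3]
grip_width: 0.0003
grasp_force: 0.3
```

Call:
play_rows --pt "2 0 0" --pt "2 0 0" --pt "1 0 0" --pt "0 0 0" --yaw '[0,0,0,0]'

```text
time_s: 13.5
ee_pos: [0.5805, 0.2194, 0.0313]
tool_rot: [0.811, 0.585, -0.001, 0.0]
ft_force: [-3.1, -6.4, 1.4]
grip_width: 0.0007
grasp_force: 3.6
```

Call:
play_rows --pt "1 0 0" --pt "1 0 0" --pt "0 0 0" --yaw '[0,0,0]'

```text
time_s: 13.8
ee_pos: [0.5805, 0.2195, 0.0313]
tool_rot: [0.811, 0.585, -0.003, 0.001]
ft_force: [-6.0, -13.5, 5.9]
grip_width: 0.0002
grasp_force: 7.5
```

Call:
play_rows --pt "-6 0 0" --pt "-2 0 -35" --pt "0 0 -40" --pt "-44 5.5 0" --pt "-44 5.5 0" --pt "-44 5.5 0" --pt "-44 5.5 0" --pt "-44 5.5 0" --pt "-44 5.5 0" --pt "-44 5.5 0" --pt "-44 5.5 0" --pt "-46 5.5 0" --yaw '[0,0,0,0,0,0,0,0,-1,-1,-1,-1.2]' --jaw 70

```text
time_s: 15.0
ee_pos: [0.5056, -0.1808, 0.107]
tool_rot: [0.788, 0.615, 0.001, 0.001]
ft_force: [-0.1, 0.3, -0.1]
grip_width: 0.0703
grasp_force: 0.0
```

```bash
python3 -c "
from h import *
delta([.5015,-.182,-.010],76)
for cam in('top','scene'):
    im,d=ctrl.grab_frame(cam);cv2.imwrite(f'pics/{cam}5.png',im[:,:,::-1]);np.save(f'pics/{cam}5d.npy',d)
    P=cf(cloud(cam,d)).reshape(-1,3)
    m=(abs(P[:,1])<30)&(P[:,2]>42)&(P[:,2]<60)&(P[:,0]>10)&(P[:,0]<130);print(cam,'fin',m.sum(),np.percentile(P[m],[5,50,95],axis=0).round(1))
    # tops of walls z 20..30
    for lo,hi in((-47,-30),(30,44),(62,118)):
        m=(abs(P[:,1])<40)&(P[:,2]>19)&(P[:,2]<36)&(P[:,0]>lo)&(P[:,0]<hi);Q=P[m];print(lo,m.sum(),'y',np.sort(Q[:,1])[[0,2,-3,-1]].round(1),'pos',Q[Q[:,1]>0].mean(0).round(1),'neg',Q[Q[:,1]<0].mean(0).round(1))
"
```

```text
t 15.0 ee [ 0.5056 -0.1808  0.107 ] ang 75.91 F [-0.1  0.3 -0.1] w 0.0703 gf 0.0
case frame ee [-325.   -55.1   97. ] d tool [ -2.1  -3.9 117. ] yaw cmd -0.09
top fin 38 [[ 88.6 -20.3  47.2]
 [ 90.5  -1.8  54.7]
 [ 94.3  17.   59.4]]
-47 68 y [-31.1 -29.5  27.3  28.3] pos [-40.7  17.1  27.7] neg [-41.  -18.2  27.5]
30 29 y [-31.1 -30.   27.5  28.1] pos [37.7 24.4 27.6] neg [ 36.7 -27.1  28.1]
62 265 y [-31.2 -31.1  27.5  27.6] pos [86.5 15.2 28.2] neg [ 86.3 -17.2  27.8]
scene fin 46 [[ 90.4 -17.6  44. ]
 [ 94.3   3.4  55.5]
 [ 95.9  21.2  59. ]]
-47 84 y [-30.1 -28.1  30.8  31.8] pos [-40.8  19.9  28.7] neg [-40.3 -17.4  28. ]
30 39 y [-29.  -28.3  31.4  32.2] pos [37.  29.4 30.4] neg [ 37.8 -24.6  24.9]
62 321 y [-31.1 -29.5  32.7  32.9] pos [89.5 19.7 29. ] neg [ 89.2 -17.1  29.3]
```

Both cameras put the fin at about 92 mm, so the cover is fully open. Now the grasp.

Call:
play_rows --pt "-2 -4 40" --pt "0 0 40" --pt "0 0 20" --pt "0 0 10" --pt "0 0 7" --pt "0 0 3" --pt "0 0 0" --yaw '[0,0,0,0,0,0,0]'

```text
time_s: 15.8
ee_pos: [0.5019, -0.1804, -0.0129]
tool_rot: [0.789, 0.615, 0.0, 0.001]
ft_force: [-1.0, 0.7, 1.0]
grip_width: 0.0698
grasp_force: 0.0
```

Call:
play_rows --pt "0 0 0" --pt "0 0 0" --pt "0 0 0" --pt "0 0 0" --pt "0 0 0" --pt "0 0 0" --yaw '[0,0,0,0,0,0]' --jaw 30

```text
time_s: 16.4
ee_pos: [0.5011, -0.1804, -0.0133]
tool_rot: [0.789, 0.615, -0.0, -0.0]
ft_force: [-2.5, -0.2, 4.4]
grip_width: 0.0373
grasp_force: 30.0
```

Call:
play_rows --pt "0 0 -2" --pt "0 0 -4" --pt "0 0 -8" --pt "0 0 -15" --pt "0 0 -20" --pt "0 0 -20" --pt "0 0 0" --yaw '[0,0,0,0,0,0,0]'

```text
time_s: 17.1
ee_pos: [0.5036, -0.1817, 0.0593]
tool_rot: [0.789, 0.615, 0.001, 0.003]
ft_force: [0.7, -0.3, -1.8]
grip_width: 0.0375
grasp_force: 30.0
```

```bash
python3 -c "
from h import *
delta(fromcf([-90,0,46]),ANG)
s=ctrl.read_state();o=np.r_[np.array(s['ee_pos'])[:2],0]
for cam in('top','scene'):
    im,d=ctrl.grab_frame(cam)
    P=cf(cloud(cam,d),76,o).reshape(-1,3)
    m=(abs(P[:,1])<24)&(P[:,0]>-60)&(P[:,0]<75)&(P[:,2]>55)&(P[:,2]<105);Q=P[m]
    for a in range(-60,75,10):
        q=Q[(Q[:,0]>=a)&(Q[:,0]<a+10)]
        if len(q):print(cam,a,len(q),'y',q[:,1].min().round(),q[:,1].max().round(),'z',np.percentile(q[:,2],[5,50,95]).round(1))
    if cam=='scene':cv2.imwrite('pics/g6.png',cv2.resize(im[80:200,270:400,::-1],None,fx=4.6,fy=4.6,interpolation=cv2.INTER_CUBIC))
"
```

```text
t 17.1 ee [ 0.5036 -0.1817  0.0593] ang 75.86 F [ 0.7 -0.3 -1.8] w 0.0375 gf 30.0
case frame ee [-326.4  -53.5   49.3] d tool [239.7 -36.2   2.5] yaw cmd 4.16
top 30 6 y -20.0 -5.0 z [ 98.8 100.  103.3]
top 40 22 y -20.0 10.0 z [ 87.5  97.7 102.9]
top 50 8 y -11.0 -4.0 z [ 85.3  95.2 103.5]
scene -10 10 y -22.0 -9.0 z [ 96.4  98.7 102.4]
scene 0 29 y -21.0 21.0 z [ 86.   99.6 103.4]
scene 10 43 y -24.0 23.0 z [ 85.   99.6 103.8]
scene 20 40 y -19.0 22.0 z [ 86.4  99.4 103.1]
scene 30 39 y -18.0 21.0 z [ 87.4  99.  104. ]
scene 40 48 y -17.0 23.0 z [ 83.6  95.8 102.5]
scene 50 16 y -13.0 1.0 z [ 83.6  93.4 101.1]
```

View pics/g6.png

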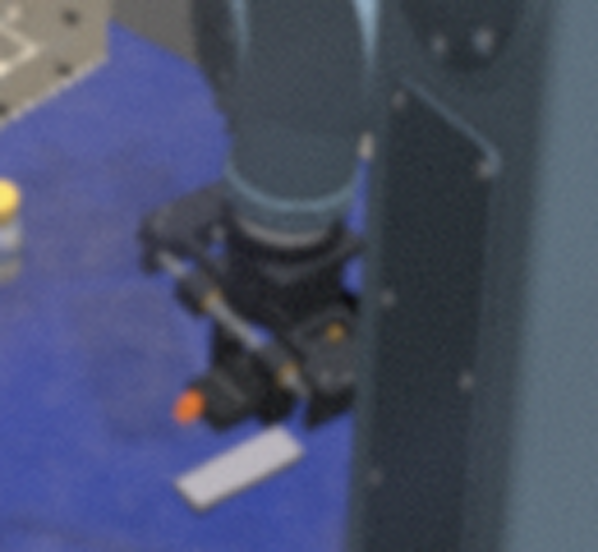

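The picture shows the gripper holding the pile level, with its tab at (190,405) and the empty rest bar at (240,468). I'll carry it to just outside the lip end, to tilt it in the grip by pressing the tab end on the lip's top.

Call:
play_rows --pt "15 -2 0" --pt "30 -4.5 0" --pt "35 -5.3 0" --pt "35 -5.3 0" --pt "35 -5.3 0" --pt "35 -5.3 0" --pt "30 -4.5 0" --pt "20 -3 0" --pt "5 -1 0" --pt "0 0 0" --yaw '[0,0,0,0,0,0,0,0,2,2.2]'

```text
time_s: 18.2
ee_pos: [0.5231, 0.0638, 0.054]
tool_rot: [0.811, 0.586, -0.001, -0.001]
ft_force: [-0.5, 0.4, -1.7]
grip_width: 0.0376
grasp_force: 30.0
```

```bash
cat >> h.py <<'E'
def pile(save=None,zlo=50,zhi=110):
    s=ctrl.read_state();p=np.array(s['ee_pos']);o=np.r_[p[:2],0];M=R.from_quat(s['tool_rot']).as_matrix();a=np.degrees(np.arctan2(M[1,0],M[0,0]))
    for cam in('top','scene'):
        im,d=ctrl.grab_frame(cam)
        if save:cv2.imwrite(f'pics/{save}{cam}.png',im[:,:,::-1]);np.save(f'pics/{save}{cam}.npy',d)
        P=cf(cloud(cam,d),a,o).reshape(-1,3)
        Q=P[(abs(P[:,1])<26)&(P[:,0]>-60)&(P[:,0]<62)&(P[:,2]>zlo)&(P[:,2]<zhi)]
        for b in range(-60,60,10):
            q=Q[(Q[:,0]>=b)&(Q[:,0]<b+10)]
            if len(q)>3:print(cam,b,len(q),'y',q[:,1].min().round(1),q[:,1].max().round(1),'z',np.percentile(q[:,2],[10,50,90]).round(1))
E
python3 -c "
from h import *
delta(fromcf([-89.4,0,0]),ANG)
pile('h')"
```

```text
t 18.2 ee [0.5231 0.0638 0.054 ] ang 71.7 F [-0.5  0.4 -1.7] w 0.0376 gf 30.0
case frame ee [-87.2   5.1  44. ] d tool [-2.1  5.2 44. ] yaw cmd 0.0
top -50 6 y -17.0 -3.0 z [93.3 96.3 99.2]
scene 0 13 y -25.8 24.4 z [ 87.5  95.4 103.8]
scene 10 37 y -25.8 25.6 z [82.1 94.4 97.8]
scene 20 53 y -19.7 20.6 z [86.9 95.7 98.7]
scene 30 51 y -20.0 20.4 z [87.6 96.2 98.8]
scene 40 42 y -16.1 18.8 z [82.4 91.7 97.2]
scene 50 13 y -10.7 -0.7 z [80.1 86.3 95.9]
```

```bash
python3 -c "
from h import *
p=np.array(ctrl.read_state()['ee_pos']);o=np.r_[p[:2],0]
P=cf(cloud('scene',np.load('pics/hscene.npy')),71.7,o).reshape(-1,3)
Q=P[(P[:,1]>-20)&(P[:,1]<20)&(P[:,0]>20)&(P[:,0]<70)&(P[:,2]>80)&(P[:,2]<105)]
t=Q[Q[:,2]>92]
for lo in range(-20,20,5):
    q=t[(t[:,1]>=lo)&(t[:,1]<lo+5)];print(lo,np.sort(q[:,0])[-3:].round(1))
print('all',np.sort(Q[:,0])[-5:])
"
```

```text
-20 [36.8 38.6 42.2]
-15 [39.8 42.7 44.2]
-10 [53.3 54.1 55.8]
-5 [46.3 46.4 49.7]
0 [40.9 42.3 44.8]
5 [38.3 39.9 41.2]
10 [38.1 39.2 42.4]
15 [39.6 41.  42.4]
all [54.81090813 55.35691664 55.76974121 55.88282456 56.99110518]
```

Call:
play_rows --pt "-2 4.4 15" --pt "0 0 15" --pt "0 0 0" --yaw '[0,0,0]'

```text
time_s: 18.6
ee_pos: [0.5255, 0.0584, 0.0226]
tool_rot: [0.811, 0.585, -0.002, -0.002]
ft_force: [-1.1, -0.2, -2.3]
grip_width: 0.0376
grasp_force: 30.0
```

Call:
play_rows --pt "3 0 3" --pt "0 0 2" --pt "0 0 2" --pt "0 0 2" --pt "0 0 0" --yaw '[0,0,0,0,0]'

```text
time_s: 19.1
ee_pos: [0.5292, 0.0609, 0.0165]
tool_rot: [0.811, 0.585, 0.0, -0.0]
ft_force: [0.5, -0.5, -1.7]
grip_width: 0.0377
grasp_force: 30.0
```

Call:
play_rows --pt "0 0 1" --pt "0 0 1" --pt "0 0 1" --pt "0 0 0" --yaw '[0,0,0,0]'

```text
time_s: 19.5
ee_pos: [0.5296, 0.0607, 0.0138]
tool_rot: [0.811, 0.585, 0.0, 0.0]
ft_force: [-2.2, -2.1, 4.3]
grip_width: 0.0378
grasp_force: 30.0
```

Call:
play_rows --pt "0 0 1" --pt "0 0 1" --pt "0 0 1" --pt "0 0 0" --yaw '[0,0,0,0]'

```text
time_s: 19.9
ee_pos: [0.5296, 0.0607, 0.0105]
tool_rot: [0.811, 0.585, 0.0, 0.0]
ft_force: [-0.4, -2.3, 3.0]
grip_width: 0.0374
grasp_force: 30.0
```

Call:
play_rows --pt "0 0 1" --pt "0 0 1" --pt "0 0 1" --pt "0 0 0" --yaw '[0,0,0,0]'

```text
time_s: 20.3
ee_pos: [0.5296, 0.0609, 0.0075]
tool_rot: [0.811, 0.585, 0.0, 0.0]
ft_force: [1.2, -2.5, 3.7]
grip_width: 0.038
grasp_force: 30.0
```

```bash
python3 -c "
from h import *
delta(fromcf([-87,.8,0]),ANG)
pile('i',25,85)"
```

```text
t 20.3 ee [0.5296 0.0609 0.0075] ang 71.65 F [ 1.2 -2.5  3.7] w 0.038 gf 30.0
case frame ee [-87.9  -2.   -2.5] d tool [ 0.9 -2.8 -2.5] yaw cmd -0.05
top -50 7 y -19.5 6.8 z [33.1 38.  40.2]
scene -10 4 y -22.6 -19.9 z [52.7 54.9 61.2]
scene 0 11 y -25.9 21.4 z [30.  53.2 72.9]
scene 10 25 y -24.5 23.2 z [40.7 53.8 57.4]
scene 20 44 y -18.0 22.4 z [43.1 56.9 59.3]
scene 30 58 y -25.6 24.2 z [43.2 58.1 61.2]
scene 40 61 y -24.8 25.5 z [38.8 44.4 58.7]
scene 50 28 y -24.0 25.9 z [29.7 37.5 58.6]
```

The pile has tilted about 14.5° in the grip, tab end up. I'll lift and carry it over the well.

Call:
play_rows --pt "0 0 -10" --pt "0 0 -20" --pt "0 0 -12" --pt "10 -1 0" --pt "25 -1 0" --pt "30 -0.8 0" --pt "23 0 0" --pt "10 0 0" --pt "0 0 0" --yaw '[0,0,0,0,0,0,0,0,0]'

```text
time_s: 21.3
ee_pos: [0.5569, 0.1562, 0.0487]
tool_rot: [0.81, 0.586, -0.0, -0.0]
ft_force: [0.0, -0.5, -2.3]
grip_width: 0.0378
grasp_force: 30.0
```

```bash
python3 -c "
from h import *
delta(fromcf([10.1,.8,0]),ANG)
pile('j',65,135)
P=cf(cloud('scene',np.load('pics/jscene.npy'))).reshape(-1,3)
for lo,hi in((-47,-32),(30,44),(62,118)):
    Q=P[(abs(P[:,1])<40)&(P[:,2]>19)&(P[:,2]<36)&(P[:,0]>lo)&(P[:,0]<hi)]
    if len(Q)>4:print(lo,len(Q),np.sort(Q[:,1])[[0,1,2,-3,-2,-1]].round(1))
"
```

```text
t 21.3 ee [0.5569 0.1562 0.0487] ang 71.78 F [ 0.  -0.5 -2.3] w 0.0378 gf 30.0
case frame ee [11.1  2.  38.7] d tool [-1.   1.3 38.7] yaw cmd 0.08
scene 0 13 y -25.3 23.1 z [ 73.3  86.3 115.7]
scene 10 13 y -25.9 20.3 z [81.2 90.  96.6]
scene 20 49 y -20.4 21.1 z [ 85.4  97.2 100.3]
scene 30 55 y -16.3 20.0 z [ 87.3  98.8 102.5]
scene 40 31 y -12.0 19.2 z [ 86.7  94.2 100.3]
scene 50 10 y -11.6 -0.7 z [90.1 92.9 99.4]
-47 12 [27.2 28.  28.8 31.2 31.8 32.2]
30 29 [-28.3 -27.2 -26.2  31.7  32.2  33.5]
62 315 [-30.3 -29.6 -29.5  31.9  32.1  32.5]
```

Call:
play_rows --pt "0 1.2 10" --pt "0 0 15" --pt "0 0 8" --pt "0 0 4" --pt "0 0 0" --yaw '[0,0,0,0,0]'

```text
time_s: 21.9
ee_pos: [0.5576, 0.154, 0.0112]
tool_rot: [0.811, 0.585, -0.001, -0.001]
ft_force: [-0.3, 0.2, -2.1]
grip_width: 0.0375
grasp_force: 30.0
```

Call:
play_rows --pt "0 0 3" --pt "0 0 3" --pt "0 0 2" --pt "0 0 0" --yaw '[0,0,0,0]'

```text
time_s: 22.3
ee_pos: [0.5584, 0.1544, 0.0043]
tool_rot: [0.811, 0.585, -0.0, -0.0]
ft_force: [0.1, -0.7, -2.5]
grip_width: 0.0377
grasp_force: 30.0
```

```bash
python3 -c "
from h import *
delta(fromcf([11.1,.8,-10]),ANG)
pile('k',20,90)
im=cv2.imread('pics/kscene.png');cv2.imwrite('pics/k1.png',cv2.resize(im[190:280,185:285],None,fx=6,fy=6,interpolation=cv2.INTER_CUBIC))"
```

```text
t 22.3 ee [0.5584 0.1544 0.0043] ang 71.66 F [ 0.1 -0.7 -2.5] w 0.0377 gf 30.0
case frame ee [ 9.9  0.  -5.7] d tool [ 1.2 -0.8  4.3] yaw cmd -0.04
top -60 33 y -25.6 17.7 z [35.2 38.3 40.6]
scene -60 5 y -19.8 5.7 z [39.9 43.3 44.2]
scene 0 6 y -24.0 19.3 z [25.7 50.7 65.2]
scene 10 12 y -17.3 20.4 z [37.1 41.  53.2]
scene 20 48 y -25.3 24.7 z [41.4 52.4 55.9]
scene 30 55 y -25.1 24.2 z [45.1 54.4 58.4]
scene 40 37 y -24.9 24.7 z [39.9 46.8 55.1]
scene 50 50 y -25.7 21.4 z [35.2 39.8 51.4]
```

View pics/k1.png

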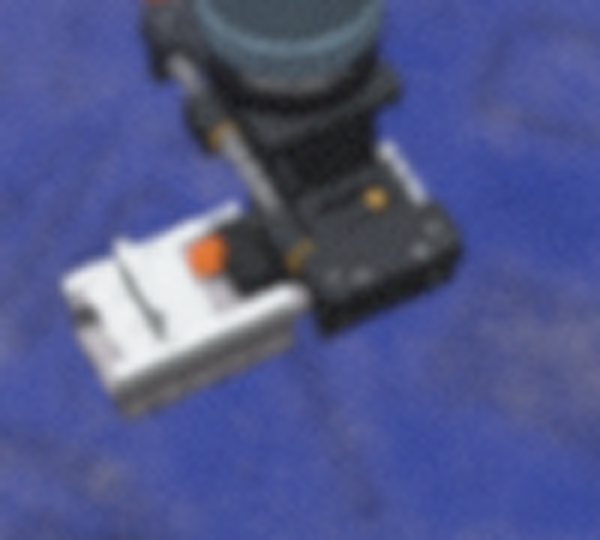

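The picture shows the cover open, with the fin at (140,290), and the tilted pile between the walls with its tab at (210,255). There is no contact force. Next I lower a little and slide the plain end under the lip.

Call:
play_rows --pt "0 -0.5 2" --pt "0 0 2" --pt "0 0 0" --yaw '[0,0,0]'

```text
time_s: 22.7
ee_pos: [0.5577, 0.1546, 0.0001]
tool_rot: [0.811, 0.585, -0.0, -0.0]
ft_force: [-0.2, -0.5, -1.3]
grip_width: 0.0378
grasp_force: 30.0
```

Call:
play_rows --pt "-2 0 0" --pt "-2 0 0" --pt "-2 0 0" --pt "0 0 0" --yaw '[0,0,0,0]'

```text
time_s: 23.1
ee_pos: [0.5561, 0.1485, 0.0005]
tool_rot: [0.811, 0.585, -0.0, -0.0]
ft_force: [-0.0, 0.3, -1.7]
grip_width: 0.0377
grasp_force: 30.0
```

Call:
play_rows --pt "-1.5 0 0" --pt "-1 -0.4 0" --pt "0 0 1" --pt "0 0 1" --pt "0 0 0" --yaw '[0,0,0,0,0]'

```text
time_s: 23.6
ee_pos: [0.5548, 0.1466, -0.0018]
tool_rot: [0.811, 0.585, -0.0, -0.0]
ft_force: [0.7, 0.3, -2.5]
grip_width: 0.0378
grasp_force: 30.0
```

Call:
play_rows --pt "0 0 1" --pt "0 0 1" --pt "0 0 1" --pt "0 0 0" --yaw '[0,0,0,0]'

```text
time_s: 24.0
ee_pos: [0.5551, 0.1467, -0.0044]
tool_rot: [0.811, 0.585, 0.0, -0.0]
ft_force: [-0.4, 0.8, -0.3]
grip_width: 0.0378
grasp_force: 30.0
```

Call:
play_rows --pt "0 0 1" --pt "0 0 1" --pt "0 0 1" --pt "0 0 0" --yaw '[0,0,0,0]'

```text
time_s: 24.4
ee_pos: [0.5555, 0.147, -0.0072]
tool_rot: [0.811, 0.585, 0.001, 0.0]
ft_force: [-1.0, 3.5, 4.5]
grip_width: 0.0373
grasp_force: 30.0
```

Call:
play_rows --pt "0 0 1" --pt "0 0 1" --pt "0 0 1" --pt "0 0 0" --yaw '[0,0,0,0]'

```text
time_s: 24.8
ee_pos: [0.5555, 0.1465, -0.0105]
tool_rot: [0.811, 0.585, 0.0, 0.0]
ft_force: [1.9, 3.0, 3.2]
grip_width: 0.0378
grasp_force: 30.0
```

Rotating as planned, with low force. Continue to flat (about -13.3).

Call:
play_rows --pt "0 0 1" --pt "0 0 1" --pt "0 0 0" --yaw '[0,0,0]'

```text
time_s: 25.1
ee_pos: [0.5552, 0.1465, -0.0126]
tool_rot: [0.811, 0.585, 0.0, 0.0]
ft_force: [2.2, 3.0, 3.6]
grip_width: 0.0381
grasp_force: 30.0
```

Call:
play_rows --pt "0 0 0.7" --pt "0 0 0.5" --pt "0 0 0" --yaw '[0,0,0]'

```text
time_s: 25.4
ee_pos: [0.5551, 0.1465, -0.0137]
tool_rot: [0.811, 0.585, 0.0, 0.0]
ft_force: [2.0, 2.4, 3.7]
grip_width: 0.0377
grasp_force: 30.0
```

```bash
python3 -c "
from h import *
delta(fromcf([1,.8,-23]),ANG)
pile('l',12,70)
im=cv2.imread('pics/lscene.png');cv2.imwrite('pics/l1.png',cv2.resize(im[190:280,185:285],None,fx=6,fy=6,interpolation=cv2.INTER_CUBIC))"
```

```text
t 25.4 ee [ 0.5551  0.1465 -0.0137] ang 71.65 F [2.  2.4 3.7] w 0.0377 gf 30.0
case frame ee [  1.4   0.6 -23.7] d tool [-0.4 -0.2 -0.7] yaw cmd -0.05
top -60 4 y -25.1 -18.0 z [18.  35.  44.1]
scene 0 6 y -25.8 21.6 z [15.2 41.6 53.6]
scene 10 14 y -25.8 21.9 z [15.2 25.5 34.7]
scene 20 41 y -25.0 21.4 z [25.4 29.7 32.9]
scene 30 48 y -25.2 25.6 z [29.  31.5 43.3]
scene 40 55 y -25.3 23.7 z [18.5 28.4 40.4]
scene 50 41 y -26.0 25.8 z [14.1 26.6 41.1]
```

Call:
play_rows --pt "0 0 0.6" --pt "0 0 0.4" --pt "0 0 0" --yaw '[0,0,0]'

```text
time_s: 25.8
ee_pos: [0.5551, 0.1466, -0.0138]
tool_rot: [0.811, 0.585, -0.0, 0.0]
ft_force: [-0.9, 1.9, 11.9]
grip_width: 0.0377
grasp_force: 30.0
```

Call:
play_rows --pt "0 0 0" --pt "0 0 0" --pt "0 0 0" --pt "0 0 0" --yaw '[0,0,0,0]' --jaw 58

```text
time_s: 26.2
ee_pos: [0.5543, 0.1464, -0.0154]
tool_rot: [0.811, 0.585, -0.001, -0.0]
ft_force: [1.0, 0.1, 1.2]
grip_width: 0.058
grasp_force: 0.0
```

Call:
play_rows --pt "0 0 -5" --pt "0 0 -20" --pt "0 0 -40" --pt "0 0 -40" --pt "-45 0 0" --pt "-45 0 0" --pt "-45 0 0" --pt "-45 0 0" --pt "0 0 0" --yaw '[0,0,0,0,0,0,0,0,0]'

```text
time_s: 27.1
ee_pos: [0.4972, -0.0283, 0.0907]
tool_rot: [0.812, 0.583, -0.0, 0.0]
ft_force: [0.0, 0.6, 0.3]
grip_width: 0.0577
grasp_force: 0.0
```

```bash
python3 -c "
from h import *
delta(fromcf([80,0,60]),ANG)
for cam in('top','scene'):
    im,d=ctrl.grab_frame(cam)
    if cam=='scene':cv2.imwrite('pics/m1.png',cv2.resize(im[190:280,185:285,::-1],None,fx=6,fy=6,interpolation=cv2.INTER_CUBIC))
    P=cf(cloud(cam,d)).reshape(-1,3)
    for a in range(-40,60,10):
        q=P[(abs(P[:,1])<14)&(P[:,0]>=a)&(P[:,0]<a+10)&(P[:,2]>0)&(P[:,2]<60)];print(cam,a,len(q),np.percentile(q[:,2],[10,50,90]).round(1))
"
```

```text
t 27.1 ee [ 0.4972 -0.0283  0.0907] ang 71.36 F [0.  0.6 0.3] w 0.0577 gf 0.0
case frame ee [-182.8    0.7   80.7] d tool [262.8  -0.9  20.3] yaw cmd -0.34
top -40 29 [13.8 17.4 23. ]
top -30 29 [15.3 18.1 20.8]
top -20 29 [13.6 18.3 20.9]
top -10 28 [13.8 16.6 20.9]
top 0 29 [14.3 16.8 20.4]
top 10 29 [14.7 18.7 20.5]
top 20 31 [13.1 17.8 21.1]
top 30 30 [14.6 18.1 21.7]
top 40 23 [ 0.9 14.1 19.6]
top 50 14 [ 1.   6.  17.1]
scene -40 35 [17.7 20.9 27.6]
scene -30 27 [17.2 20.1 22.2]
scene -20 27 [18.3 20.6 22.9]
scene -10 27 [17.6 21.  22.8]
scene 0 28 [17.3 20.3 22.9]
scene 10 28 [16.8 19.6 21.8]
scene 20 28 [17.  19.1 21.3]
scene 30 24 [17.  19.7 21.7]
scene 40 36 [ 4.1 16.4 21.9]
scene 50 20 [ 2.2 12.5 19.2]
```

View pics/m1.png

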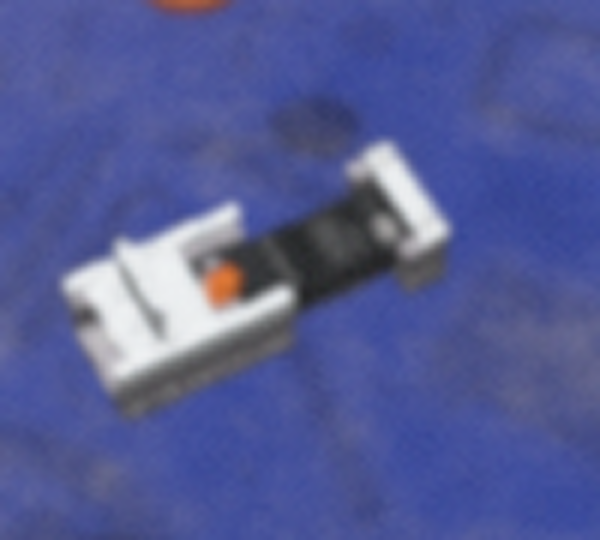

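The picture shows the pile flat in the well with its plain end under the lip at (385,215), its tab at (225,285), and the fin at (140,290). Depth gives its top at about 20 mm above the floor. Now I'll close the cover from the far side of the fin.

Call:
play_rows --pt "0 0 0" --pt "45 0 0" --pt "45 0 0" --pt "45 0 0" --pt "45 0 0" --pt "45 0 0" --pt "45 0 0" --pt "28 0 0" --pt "0 0 0" --yaw '[-0.3,0,0,0,0,0,0,0,0]' --jaw 0

```text
time_s: 28.1
ee_pos: [0.5903, 0.2648, 0.09]
tool_rot: [0.807, 0.59, 0.001, -0.0]
ft_force: [0.1, -0.3, 0.2]
grip_width: 0.0004
grasp_force: 0.0
```

```bash
python3 -c "
from h import *
delta(fromcf([115,0.8,20.5]),ANG)"
```

```text
t 28.1 ee [0.5903 0.2648 0.09  ] ang 72.34 F [ 0.1 -0.3  0.2] w 0.0004 gf 0.0
case frame ee [124.7   4.3  80. ] d tool [-9.8  3.4 59.5] yaw cmd 0.64
```

Call:
play_rows --pt "-5 3.4 30" --pt "0 0 20" --pt "0 0 9" --pt "0 0 0" --pt "-8 0 0" --pt "-8 0 0" --pt "-8 0 0" --pt "-8 0 0" --pt "-8 0 0" --pt "-8 0 0" --pt "-8 0 0" --pt "0 0 0" --yaw '[0.6,0,0,0,0,0,0,0,0,0,0,0]'

```text
time_s: 29.3
ee_pos: [0.574, 0.199, 0.0311]
tool_rot: [0.813, 0.583, -0.0, -0.0]
ft_force: [-0.2, 0.1, -0.8]
grip_width: 0.0004
grasp_force: 0.0
```

```bash
python3 -c "
from h import *
delta(fromcf([52.6,0.8,20.5]),ANG)"
```

```text
t 29.3 ee [0.574  0.199  0.0311] ang 71.29 F [-0.2  0.1 -0.8] w 0.0004 gf 0.0
case frame ee [57.1 -0.8 21.1] d tool [-4.5 -1.5  0.6] yaw cmd -0.41
```

Call:
play_rows --pt "-2 0 0" --pt "-2 0 0" --pt "-1 0 0" --pt "0 0 0" --yaw '[0,0,0,0]'

```text
time_s: 29.7
ee_pos: [0.5733, 0.1973, 0.0312]
tool_rot: [0.812, 0.583, 0.001, -0.001]
ft_force: [3.3, 7.7, -2.5]
grip_width: 0.0007
grasp_force: 4.0
```

Call:
play_rows --pt "-1 0 0" --pt "-1 0 0" --pt "0 0 0" --yaw '[0,0,0]'

```text
time_s: 30.0
ee_pos: [0.5733, 0.1972, 0.0313]
tool_rot: [0.812, 0.583, 0.003, -0.001]
ft_force: [5.9, 15.2, -6.1]
grip_width: 0.0002
grasp_force: 7.8
```

Call:
play_rows --pt "5 0 0" --pt "3 0 -30" --pt "0 0 -40" --pt "-40 0 0" --pt "-45 0 0" --pt "-45 0 0" --pt "-45 0 0" --pt "-45 0 0" --pt "-45 0 0" --pt "0 0 0" --yaw '[0,0,0,0,0,0,0,0,0,0]'

```text
time_s: 31.0
ee_pos: [0.4887, -0.0542, 0.1013]
tool_rot: [0.814, 0.581, -0.001, 0.0]
ft_force: [-0.5, 0.5, -0.9]
grip_width: 0.0004
grasp_force: 0.0
```

```bash
python3 -c "
from h import *
delta(fromcf([115,0.8,20.5]),ANG)
for cam in('top','scene'):
    im,d=ctrl.grab_frame(cam)
    if cam=='scene':cv2.imwrite('pics/n1.png',cv2.resize(im[130:290,160:370,::-1],None,fx=3.7,fy=3.7,interpolation=cv2.INTER_CUBIC))
    P=cf(cloud(cam,d)).reshape(-1,3)
    m=(abs(P[:,1])<30)&(P[:,2]>42)&(P[:,2]<60)&(P[:,0]>10)&(P[:,0]<130);print(cam,'fin',m.sum(),np.percentile(P[m],[5,50,95],axis=0).round(1))
    for a in range(-50,80,10):
        q=P[(abs(P[:,1])<14)&(P[:,0]>=a)&(P[:,0]<a+10)&(P[:,2]>0)&(P[:,2]<60)];print(a,np.percentile(q[:,2],[10,50,90]).round(1),end=' ')
"
```

```text
t 31.0 ee [ 0.4887 -0.0542  0.1013] ang 71.06 F [-0.5  0.5 -0.9] w 0.0004 gf 0.0
case frame ee [-210.     0.7   91.3] d tool [325.1  -3.7  70.2] yaw cmd -0.64
top fin 30 [[ 38.7 -16.6  45.3]
 [ 40.9   0.8  56.8]
 [ 44.1  16.9  59.3]]
-50 [25.5 29.3 31.4] -40 [16.3 18.8 24.8] -30 [16.4 19.5 23.2] -20 [16.1 18.6 20.5] -10 [14.4 17.8 22.3] 0 [13.6 17.4 21.4] 10 [16.2 24.  29.5] 20 [22.3 27.2 30.5] 30 [24.9 29.6 53.2] 40 [28.4 55.1 58.7] 50 [23.  27.4 30.7] 60 [0.4 1.  3.1] 70 [1.1 2.4 5.3] scene fin 44 [[ 40.4 -17.3  45.9]
 [ 44.1   5.6  55.2]
 [ 46.3  22.3  58.8]]
-50 [20.4 28.9 32.4] -40 [17.3 20.4 28.9] -30 [16.7 20.1 22.2] -20 [17.8 19.8 21.8] -10 [16.7 19.3 22.8] 0 [16.9 19.9 22.3] 10 [20.  26.4 29.2] 20 [25.8 28.3 30.6] 30 [26.3 28.9 30.9] 40 [28.9 42.8 57.9] 50 [ 2.8 27.7 30.8] 60 [ 0.4  2.4 30. ] 70 [0.6 1.8 4.2]
```

View pics/n1.png

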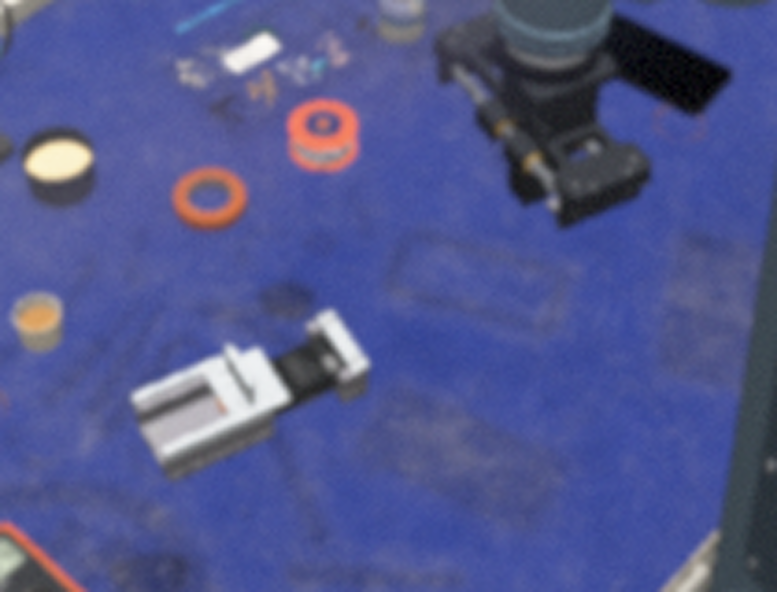

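The picture shows the cover shut, with its fin at (238,372), the flat pile under the lip at (310,370), and the solder reel and phone unmoved. The fin travelled 50 mm to its stop.

```bash
python3 -c "
from station import ctrl
print(ctrl.close_job())"
```

```text
the job is handed in; nothing more can be done
None
```

The job is handed in: all four batteries lie flat in the case with the plain end under the lip, the cover is pushed shut to its stop, and the multimeter, phone and solder reel were left alone.

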